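# Take the spacer plate out of a bayonet-capped bench fixture

## Robot

A 6-joint arm with a two-finger parallel gripper is mounted at the origin on a cart in front of the work surface, level with it; the furniture and walls round the work are solid. World frame = base frame: x ahead of the robot, y to its left, z up, the work surface at z = 0. Lengths are in mm, angles in rad, forces in N, time in s.
With the tool pointing down it reaches from about 275 to 725 mm from the base axis. Payload 15.9 kg.
Tool frame: the origin (TCP) lies on the centre line of the jaws, within the pads' length; the fingertips stand 8 mm ahead of it and the grasp point (between the pads) lies 11 mm behind it; z points along the fingers, y is the line along which they close (so a half turn about z gives the same grasp; the last joint's range is limited). The gripper opens to 85 mm and grips with 20 to 120 N. Pads are 22 mm wide; open, the fingers measure 114 mm over their backs; the gripper's body (76 mm by 85 mm) begins 54 mm behind the grasp point. The pads swing forward as they close: fully open they stand 13 mm farther back than shut.
Start: joints at [1.127, 0.213, -0.034, 1.323, 0, 1.571], TCP at [214.679, 451.551, 239.306] pointing down, gripper open.
Joint ranges: [-2.98, 2.98], [-0.74, 1.72], [-1.14, 1.35], [-2.1, 2.04], [-1.57, 1.44], [-3.14, 3.14]. Speed limits (rad/s): [1.89, 1.89, 2.39, 2.57, 3.14, 3.14].

## Interface

Orientations are given as a 3x3 rotation matrix whose columns are the frame's x, y, z axes.
In Python, from bench import r gives the robot as it stands. The module is installed in compiled form; this text tells all that it offers.
- The arm moves only by the tool carry_out, never from a script. Its argument "commands" is a list of rows, each an object of numbers: "x", "y", "z": the shift along the tool's x, y, z in mm; "rx", "ry", "rz": the turn, a rotation vector about the tool's x, y, z in degrees; "fingers": the finger opening in mm, from 0 to 85.4. A call has 1 to 5 rows; each row is the pose to reach, as a shift and turn from the pose commanded when the call began, along the tool's axes at that moment; what a row does not reach only later rows make up. A row lasts 1/8 s, in which the tool goes at most 62.5 mm and 10.7 degrees, less where a joint would pass 70% of its speed; a pose out of reach is approached as far as the arm can. A call with a gripper value outside its range is refused whole. The fingers move at their own pace and stop on an object; "squeeze" is the grip in N (left out, the last holds). Time passes only in rows, so rows that repeat a pose let the fingers close. It gives the time, the measured TCP pose, the force, the opening and the grip force at its end, in the units of the state.
- r.get_obs(): the state, without advancing time (a new reading comes with each control period).
- r.camera(name): name is "side" or "top" or "wrist"; returns a dict with "frame" (400x640x3 uint8, blue, green, red), "intrinsics" (3x3 intrinsics, pixels), "cam_to_world" (4x4, takes a point from camera to world coordinates). Camera axes: x right, y up, looking along -z (the intrinsics and any distortion apply to the point x, -y, -z); pixel columns grow to the right and rows downward; lengths in mm; the calibration is good to about 2 mm. A picture is of the moment at which its call begins. There is no depth.
- r.close_job(): hands the job in; it is judged then, once.
The state is a dict: "time": time; "joints": joint angles; "dq": joint speeds; "effort": joint torques, N m; "ee_pos": TCP position; "tool_rot": TCP orientation; "force": force on the tool from outside, world axes, zero at the start; "wrist_torque": the same for the moment, N m; "finger_gap": finger opening in mm; "finger_force": force on a finger pad.
Only numpy, scipy, OpenCV 4.12 (cv2) and the standard library are available. Lean on these libraries where they do the work, as an engineer would, in place of code of your own. Each camera call takes 0.05 s, during which the arm holds its last target. There are 200 camera calls.

## Task

Take the spacer plate out of the bench fixture: push the release plunger fully down, turn the round bayonet cap a quarter turn counter-clockwise (seen from above), lift it off and stand it upright in the middle of the flat firebrick slab. Then press down the end of the flush spacer plate that lies next to the open slot so that the plate tips up and stays tipped, grip its raised end, and lay the plate flat in the middle of the square steel bench block. Leave the pliers, the spool and the file where they lie.

Things in the scene. Friction and masses are not known exactly. Their poses are not given: they have to be found in the camera images.
- fixture: Fixed dark steel base disc, 128 mm across, 6 mm thick, carrying a round aluminium boss 74 mm across whose flat top is at z = 46 mm; origin: centre of the underside, z up. Two lugs on the boss hold the bayonet cap; seated, the cap's origin is 12 mm above this origin, and locked, its x axis lies along this x axis. The release plunger stands on the base at x = 0, y = -74 mm.
- pocket (a point): Point on the fixture's axis in the boss's top face, 46 mm above the bench. A pocket in this face (fixture x -23 to +27 mm, y -18 to +18 mm) holds the spacer. At its +x end a slot 26 mm wide and 27.5 mm deep runs out to the boss's rim. Under the plate is a solid shelf, 14 mm below this point, for fixture x below +1.6 mm; beyond it is hollow to 27.5 mm below.
- plunger (a joint): Release plunger: 0 = up (cap locked), 0.008 m = fully down (cap free to turn). It moves straight down against a steady drag of about 4 N, then meets a solid stop; no spring: it stays down when let go. While it is up its blade blocks the ear on the cap's skirt.
- plunger_top (a point): Centre of the plunger's round steel head (22 mm across), on its top face: 52 mm above the bench when up, 44 mm when down. The cap's skirt begins 25 mm from it.
- cap: Hollow aluminium bayonet cap, 98 mm across, 0.35 kg, a small ear on its skirt reaching 57 mm from the axis; origin: on the axis at the skirt's lower edge, z up. Its top disc is at z = 40 mm. With the plunger down it turns freely counter-clockwise from above (positive about z) to a stop at 93 degrees; from 60 degrees on it lifts straight off (clear of the boss after 34 mm).
- cap_bar (a point): Centre of the grip bar's top, on the cap's axis, 66 mm above the cap's origin. The bar is straight, 66 mm long, 22 mm thick and stands on the cap's disc, its top 26 mm above the disc. Its length points along -0.70 rad (-40 degrees) from the cap's x axis, measured about z.
- spacer: Steel plate, 44 (x) by 34 (y) by 13 mm (z), 0.14 kg; origin: centre of its underside. At the start it lies under the cap in the pocket, axes along the fixture's, its top 1 mm below the boss's top face. Press it some 10 mm down from flush between 12 and 20 mm from its middle towards +x (the slot); it tips over the shelf and stays.
- spacer_end (a point): Upper edge of the plate's -x end: 22 mm from the plate's middle towards its -x, at the top face, mid-width. With the plate tipped (about 39 degrees, +x end down in the hollow) this point is about 10 mm above the boss's top face and 8 mm from the fixture's axis towards -x; the -x end then stands out of the pocket and can be gripped across the 34 mm width.
- slab: Flat brown-grey firebrick slab lying on the bench, 122 mm (x) by 149 mm (y) by 22 mm high, fixed; origin: centre of its underside. The cap goes on it.
- steel_block: Square polished steel bench block, 62 x 62 mm and 18 mm high, fixed; origin: centre of its underside. The spacer plate goes on it.
- pliers_wine: Bystander: pliers with wine-red handles, 151 mm long, lying flat.
- solder_spool: Bystander: cream spool of wire, 47 mm across, 24 mm high.
- flat_file: Bystander: flat file with a wooden handle, 284 mm long.
Mind the look-alikes: they are no part of the job. What is shaped like the cap but purple is not meant.

How it is judged:
By the outcome, as a careful person would: the job done as asked, in the order asked, and still so for the second after the job is handed in, with the robot touching nothing.
It also fails if it takes over 72 s, if anything falls off the work surface, if the arm or the gripper's body presses on something with over 40 N, if the wrist force passes 120 N, or if a joint passes its speed limit or range.

## Working session

There is one attempt and no reset: what is moved stays moved. The work goes in short steps, Python scripts to look and compute and a tool call to move; the robot and the scene stay as the last step left them, time stands still between calls to the robot, and variables do not carry over. Pictures are saved under pics/ and viewed, at most 10 in all, crops included, and the job is handed in when it is done.

Besides the shell and the picture viewer there is one more tool, called after "Emit:" by a JSON object that holds its "name" and its "arguments". carry_out: Moves the arm, as the interface text tells. Its arguments: {"type":"object","properties":{"commands":{"type":"array","items":{"type":"object","properties":{"x":{"type":"number"},"y":{"type":"number"},"z":{"type":"number"},"rx":{"type":"number"},"ry":{"type":"number"},"rz":{"type":"number"},"fingers":{"type":"number"}}}},"squeeze":{"type":"number"}},"required":["commands"]}

```bash
mkdir -p pics; cat > h.py <<'E'
import numpy as np, cv2
from bench import r
def ray(c,u,v):
    K=c["intrinsics"];T=np.array(c["cam_to_world"])
    d=np.array([(u-K[0][2])/K[0][0],-(v-K[1][2])/K[1][1],-1.0])
    return T[:3,3],T[:3,:3]@d
def onz(c,u,v,z):
    o,d=ray(c,u,v);return o+d*(z-o[2])/d[2]
def proj(c,p):
    T=np.array(c["cam_to_world"]);K=c["intrinsics"]
    q=T[:3,:3].T@(np.array(p,float)-T[:3,3]);
    return np.array([K[0][2]+K[0][0]*q[0]/-q[2],K[1][2]+K[1][1]*-q[1]/-q[2]])
E
python3 - <<'E'
from h import *
for n in("top","side"):
    c=r.camera(n);cv2.imwrite(f"pics/{n}0.png",c["frame"]);print(n,c["intrinsics"],np.round(c["cam_to_world"],3).tolist(),[k for k in c])
o=r.get_obs();print(o["time"],np.round(o["tool_rot"],3).tolist(),o["ee_pos"],o["finger_gap"])
E
```

```text
top [[403.02725032   0.         323.68902222]
 [  0.         403.02725032 202.49892459]
 [  0.           0.           1.        ]] [[0.01, 0.99, -0.138, 445.36], [-1.0, 0.013, 0.021, -0.346], [0.023, 0.138, 0.99, 1126.202], [0.0, 0.0, 0.0, 1.0]] ['frame', 'intrinsics', 'cam_to_world']
side [[451.45992844   0.         319.99521828]
 [  0.         451.45992844 202.29896296]
 [  0.           0.           1.        ]] [[-0.97, -0.104, 0.22, 828.52], [0.242, -0.502, 0.83, 920.577], [0.024, 0.859, 0.512, 667.706], [0.0, 0.0, 0.0, 1.0]] ['frame', 'intrinsics', 'cam_to_world']
0.1 [[-0.903, 0.429, -0.0], [0.429, 0.903, -0.001], [-0.0, -0.001, -1.0]] [214.57025854 451.31170942 238.87221344] 85.57354934144787
```

View pics/top0.png

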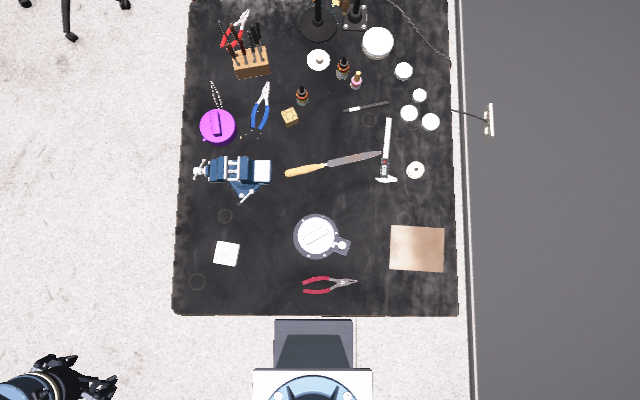

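View pics/side0.png

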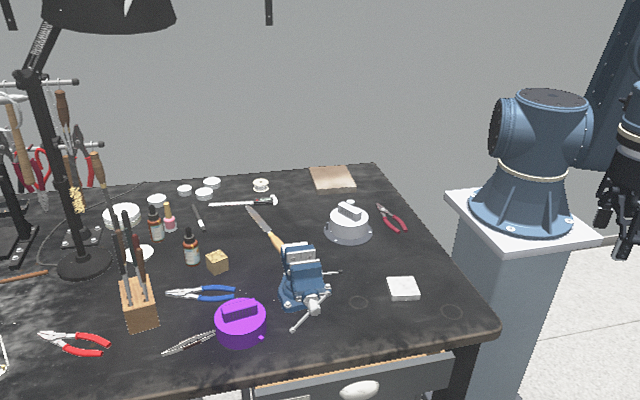

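The top view shows the fixture and cap at about (316,236), the plunger at (343,246), the slab at (417,248), the steel block at (227,254) and the pliers at (330,285). The purple decoy is at (217,127). In the side view the cap is at (349,217), the slab at (333,177) and the block at (403,288).

```bash
python3 - <<'E'
from h import *
c=r.camera("top");f=c["frame"];s=r.camera("side")
crop=cv2.resize(f[205:270,285:360],None,fx=8,fy=8,interpolation=cv2.INTER_CUBIC)
crop2=cv2.resize(s["frame"][190:255,312:387],None,fx=5,fy=5,interpolation=cv2.INTER_CUBIC)
crop2=cv2.copyMakeBorder(crop2,0,520-325,0,0,cv2.BORDER_CONSTANT)
cv2.imwrite("pics/fix0.png",np.hstack([crop[:, :],crop2])[:, :800] if 0 else crop)
cv2.imwrite("pics/fixs.png",crop2)
g=cv2.cvtColor(f,cv2.COLOR_BGR2GRAY)
def big(mask,x0,y0,x1,y1):
    m=np.zeros_like(mask);m[y0:y1,x0:x1]=mask[y0:y1,x0:x1]
    return max(cv2.findContours(m,cv2.RETR_EXTERNAL,cv2.CHAIN_APPROX_NONE)[0],key=cv2.contourArea)
def rect(cnt,z):
    P=np.array([onz(c,u,v,z)[:2] for u,v in cnt[:,0]],np.float32)
    return cv2.minAreaRect(P)
m=((g>110)*255).astype(np.uint8)
print("slab",rect(big(m,375,210,455,285),22));print("block",rect(big(m,205,230,250,280),18))
for th in(150,190,220):
    k=big(((g>th)*255).astype(np.uint8),285,205,360,270);print(th,cv2.minEnclosingCircle(k),cv2.fitEllipse(k))
    print(rect(k,52))
E
```

```text
slab ((476.6051025390625, -280.15924072265625), (152.69271850585938, 122.79434204101562), 86.79191589355469)
block ((457.5538330078125, 240.12538146972656), (64.42768859863281, 62.53730392456055), 80.84960174560547)
150 ((323.0, 234.3333282470703), 26.257375717163086) ((318.281982421875, 235.71771240234375), (35.46699523925781, 46.939727783203125), 111.16505432128906)
((509.7384338378906, -15.16510009765625), (98.43643951416016, 125.4857177734375), 11.301340103149414)
190 ((322.68841552734375, 234.2463836669922), 25.69954490661621) ((317.8535461425781, 236.06532287597656), (34.01504898071289, 46.012264251708984), 113.85472106933594)
((509.7804870605469, -15.598876953125), (97.44973754882812, 123.9009780883789), 11.070735931396484)
220 ((322.6470642089844, 234.5294189453125), 25.24696922302246) ((317.9248962402344, 236.05148315429688), (33.89451217651367, 45.74662780761719), 112.21118927001953)
((509.7395324707031, -14.335273742675781), (97.45196533203125, 120.65733337402344), 12.279908180236816)
```

View pics/fix0.png

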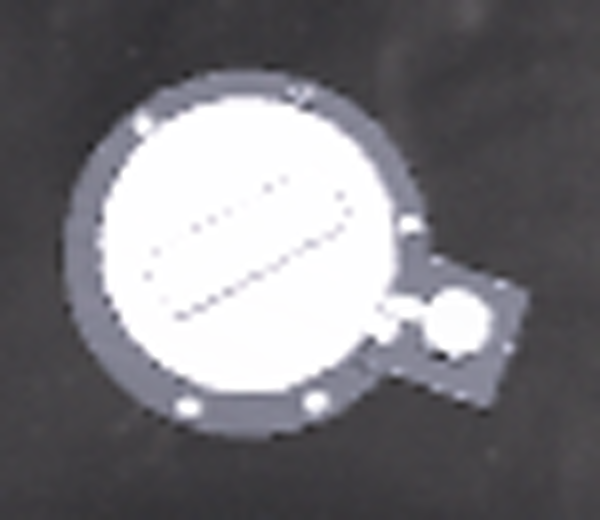

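The enlarged crop shows the cap disc centred near (316,235.6), the plunger head near (342.1,245.2), and the bar running up-right. That puts the fixture's yaw at about -20° and the bar at about -60°, which agrees with the -40° given. I'll refine these numbers next.

```bash
python3 - <<'E'
from h import *
from scipy.optimize import least_squares
c=r.camera("top");g=cv2.cvtColor(c["frame"],cv2.COLOR_BGR2GRAY)
def circ(P):
    s=least_squares(lambda q:np.hypot(P[:,0]-q[0],P[:,1]-q[1])-q[2],[*P.mean(0),40],loss="soft_l1").x;return s
def pts(cnt,z):return np.array([onz(c,u,v,z)[:2] for u,v in cnt[:,0]])
roi=np.zeros_like(g);roi[205:270,285:360]=1
w=((g>150)*roi*255).astype(np.uint8)
el=cv2.getStructuringElement(cv2.MORPH_ELLIPSE,(15,15))
cap=cv2.morphologyEx(w,cv2.MORPH_OPEN,el)
k=cv2.findContours(cap,0,1)[0];k=max(k,key=cv2.contourArea);s=circ(pts(k,52));print("cap z52",s, circ(pts(k,12)))
el=cv2.getStructuringElement(cv2.MORPH_ELLIPSE,(7,7))
p=cv2.morphologyEx(cv2.bitwise_and(w,255-cv2.dilate(cap,np.ones((3,3),np.uint8))),cv2.MORPH_OPEN,el)
k=max(cv2.findContours(p,0,1)[0],key=cv2.contourArea);q=circ(pts(k,52));print("plunger",q)
d=q[:2]-s[:2];print("dist",np.linalg.norm(d),"yaw",np.degrees(np.arctan2(d[1],d[0]))+90)
b=((g>75)*roi*255).astype(np.uint8);k=max(cv2.findContours(b,0,1)[0],key=cv2.contourArea)
P=pts(k,6);P=P[(P-s[:2])@d/np.linalg.norm(d)<35];print("base",circ(P))
# side view: project checks
sd=r.camera("side")
for n,pt in(("bar top",[*s[:2],78]),("plunger",[*q[:2],52])):print(n,proj(sd,pt))
cr=sd["frame"][190:255,312:387];cv2.imwrite("pics/fs.png",cv2.resize(cr,None,fx=8,fy=8,interpolation=cv2.INTER_CUBIC))
E
```

```text
cap z52 [507.32420563  -3.27896576  48.40680464] [509.6319583   -3.38862279  50.2093684 ]
plunger [482.00009018 -72.78472265  10.67648921]
dist 73.97540850035138 yaw -20.018987845133182
base [507.21169283  -2.54196701  63.16047531]
bar top [349.20657427 205.8722898 ]
plunger [350.00607275 200.00145827]
```

View pics/fs.png

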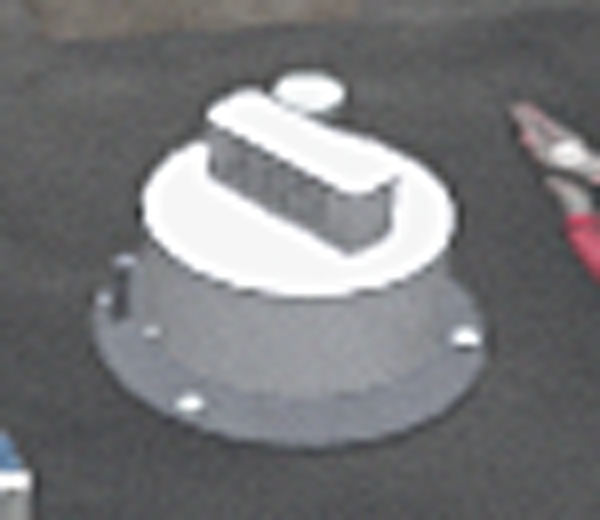

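Emit:
{"name": "carry_out", "arguments": {"commands": [{"rz":5,"fingers":0}], "squeeze": 60}}

```text
validation failed for argument at $.co...
```

```bash
python3 - <<'E'
from h import *
o=r.get_obs();print(o["joints"],np.round(o["tool_rot"],3).tolist(),o["ee_pos"])
E
```

```text
[ 1.12702120e+00  2.13078151e-01 -3.45981429e-02  1.32353189e+00
  1.16984775e-06  1.57081087e+00] [[-0.903, 0.429, -0.0], [0.429, 0.903, -0.0], [0.0, -0.0, -1.0]] [214.62218534 451.45629061 239.13807556]
```

The side crop shows the bar top near (349.7,207.2) and the plunger head near (350.3,201.1). Both are within 1.3 px of the positions projected from the top view, so the measurements hold. The move call was rejected, so I'm sending it again with every field filled in.

Emit:
{"name": "carry_out", "arguments": {"commands": [{"x":0,"y":0,"z":0,"rx":0,"ry":0,"rz":5,"fingers":0}], "squeeze": 60}}

```text
time: 0.42
ee_pos: [214.6, 451.5, 239.2]
tool_rot: [[-0.862, 0.508, -0.0], [0.508, 0.862, -0.0], [-0.0, -0.0, -1.0]]
force: [0.1, -0.1, -0.4]
finger_gap: 70.0
finger_force: 0.0
```

```bash
cat >> h.py <<'E'
def plan(pos,yang,lean=0,leandir=0):
    """shift/turn in current tool axes to reach TCP pos, y axis at world angle yang (mod 180), z down, then leaned: body leans by `lean` deg towards world dir leandir"""
    from scipy.spatial.transform import Rotation as Q
    o=r.get_obs();R=np.array(o["tool_rot"]);out=[]
    for a in(yang,yang+180):
        t=np.radians(a);y=np.array([np.cos(t),np.sin(t),0]);z=np.array([0,0,-1.])
        D=np.column_stack([np.cross(y,z),y,z]);L=np.radians(leandir)
        D=Q.from_rotvec(np.radians(lean)*np.array([-np.sin(L),np.cos(L),0])).as_matrix()@D
        w=Q.from_matrix(R.T@D).as_rotvec(degrees=True);out.append(np.round(w,1).tolist())
    print("t",round(o["time"],2),"pos",np.round(o["ee_pos"],1),"j",np.round(o["joints"],2),"F",np.round(o["force"],1),"gap",round(o["finger_gap"],1),"gf",round(float(np.max(o["finger_force"])),1))
    print("shift",np.round(R.T@(np.array(pos)-o["ee_pos"]),1),"turn",out)
E
python3 -c "
from h import *
plan([482,-72.8,110],-110)"
```

```text
t 0.42 pos [214.6 451.5 239.2] j [ 1.13  0.21 -0.03  1.32  0.    1.66] F [ 0.1 -0.1 -0.4] gap 70.0 gf 0.0
shift [-496.5 -315.9  129.3] turn [[-0.0, 0.0, 169.5], [-0.0, -0.0, -10.5]]
```

Emit:
{"name": "carry_out", "arguments": {"commands": [{"x":-49,"y":-32,"z":0,"rx":0,"ry":0,"rz":0,"fingers":0},{"x":-98,"y":-63,"z":0,"rx":0,"ry":0,"rz":0,"fingers":0},{"x":-147,"y":-94,"z":0,"rx":0,"ry":0,"rz":0,"fingers":0},{"x":-197,"y":-126,"z":0,"rx":0,"ry":0,"rz":0,"fingers":0},{"x":-247,"y":-158,"z":0,"rx":0,"ry":0,"rz":0,"fingers":0}]}}

```text
time: 1.05
ee_pos: [348.1, 188.5, 239.5]
tool_rot: [[-0.862, 0.506, 0.001], [0.506, 0.862, 0.0], [-0.0, 0.001, -1.0]]
force: [1.1, 0.7, 0.3]
finger_gap: 0.1
finger_force: 0.0
```

Emit:
{"name": "carry_out", "arguments": {"commands": [{"x":-50,"y":-32,"z":0,"rx":0,"ry":0,"rz":0,"fingers":0},{"x":-100,"y":-63,"z":20,"rx":0,"ry":0,"rz":0,"fingers":0},{"x":-150,"y":-95,"z":45,"rx":0,"ry":0,"rz":0,"fingers":0},{"x":-200,"y":-127,"z":70,"rx":0,"ry":0,"rz":0,"fingers":0},{"x":-250,"y":-158,"z":90,"rx":0,"ry":0,"rz":-10.5,"fingers":0}]}}

```text
time: 1.68
ee_pos: [480.9, -69.1, 150.6]
tool_rot: [[-0.938, 0.347, -0.0], [0.347, 0.938, 0.0], [0.0, 0.0, -1.0]]
force: [1.6, 1.3, -0.2]
finger_gap: -0.0
finger_force: 0.0
```

```bash
python3 -c "
from h import *
plan([482,-72.8,70],70)
c=r.camera('wrist');cv2.imwrite('pics/w1.png',c['frame'])
print(proj(c,[482,-72.8,52]),proj(c,[507.3,-3,78]),np.round(c['cam_to_world'],2).tolist())"
```

```text
t 1.68 pos [480.9 -69.1 150.6] j [-0.14  0.22 -0.25  1.1   0.    0.21] F [ 1.6  1.3 -0.2] gap -0.0 gf 0.0
shift [-2.3 -3.1 80.6] turn [[0.0, -0.0, -0.3], [-0.0, -0.0, 179.7]]
[319.2635203  210.39153685] [411.08858143 220.69344229] [[0.35, -0.89, -0.29, 404.52], [0.94, 0.33, 0.11, -40.47], [0.0, -0.31, 0.95, 285.11], [0.0, 0.0, 0.0, 1.0]]
```

View pics/w1.png

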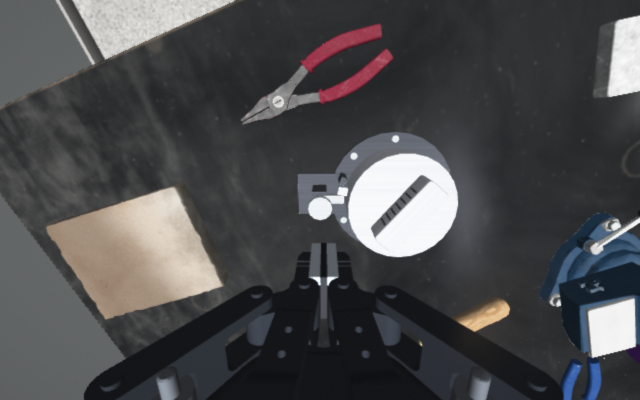

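The wrist view shows the plunger head at (319,208.5), where I predicted (319.3,210.4). The tips of the closed fingers are about 13 mm thick in total. Now I'll press the plunger.

Emit:
{"name": "carry_out", "arguments": {"commands": [{"x":-2,"y":-3,"z":45,"rx":0,"ry":0,"rz":0,"fingers":0},{"x":-2,"y":-3,"z":84,"rx":0,"ry":0,"rz":0,"fingers":0},{"x":-2,"y":-3,"z":90,"rx":0,"ry":0,"rz":0,"fingers":0},{"x":-2,"y":-3,"z":94,"rx":0,"ry":0,"rz":0,"fingers":0},{"x":-2,"y":-3,"z":96,"rx":0,"ry":0,"rz":0,"fingers":0}]}}

```text
time: 2.35
ee_pos: [482.1, -70.6, 56.6]
tool_rot: [[-0.937, 0.349, 0.002], [0.349, 0.937, -0.0], [-0.002, 0.0, -1.0]]
force: [-3.0, 0.1, 4.4]
finger_gap: -0.0
finger_force: 1.9
```

Emit:
{"name": "carry_out", "arguments": {"commands": [{"x":0,"y":0,"z":1,"rx":0,"ry":0,"rz":0,"fingers":0},{"x":0,"y":0,"z":2,"rx":0,"ry":0,"rz":0,"fingers":0}]}}

```text
time: 2.6
ee_pos: [482.0, -70.6, 54.1]
tool_rot: [[-0.937, 0.349, 0.001], [0.349, 0.937, -0.0], [-0.001, 0.0, -1.0]]
force: [0.2, 1.8, 3.3]
finger_gap: 0.2
finger_force: 1.8
```

Emit:
{"name": "carry_out", "arguments": {"commands": [{"x":0,"y":0,"z":1,"rx":0,"ry":0,"rz":0,"fingers":0},{"x":0,"y":0,"z":2,"rx":0,"ry":0,"rz":0,"fingers":0}]}}

```text
time: 2.85
ee_pos: [482.0, -70.6, 51.9]
tool_rot: [[-0.937, 0.349, 0.001], [0.349, 0.937, -0.0], [-0.001, 0.0, -1.0]]
force: [-1.6, 1.4, 21.9]
finger_gap: -0.1
finger_force: 11.1
```

Emit:
{"name": "carry_out", "arguments": {"commands": [{"x":0,"y":0,"z":1,"rx":0,"ry":0,"rz":0,"fingers":0}]}}

```text
time: 2.98
ee_pos: [482.3, -70.7, 51.7]
tool_rot: [[-0.937, 0.349, 0.002], [0.349, 0.937, -0.0], [-0.002, 0.001, -1.0]]
force: [-8.1, 2.0, 39.0]
finger_gap: 0.4
finger_force: 19.4
```

The plunger is on its stop: the tip is at 43.7 mm and the force has jumped to 39 N. Next I raise the tool and open the fingers.

Emit:
{"name": "carry_out", "arguments": {"commands": [{"x":0,"y":0,"z":-40,"rx":0,"ry":0,"rz":0,"fingers":0},{"x":0,"y":0,"z":-90,"rx":0,"ry":0,"rz":0,"fingers":45},{"x":0,"y":0,"z":-130,"rx":0,"ry":0,"rz":10,"fingers":45},{"x":0,"y":0,"z":-130,"rx":0,"ry":0,"rz":20,"fingers":45},{"x":0,"y":0,"z":-130,"rx":0,"ry":0,"rz":30,"fingers":45}]}}

```text
time: 3.6
ee_pos: [481.4, -70.7, 180.7]
tool_rot: [[-0.633, 0.775, 0.0], [0.775, 0.633, -0.0], [-0.0, 0.0, -1.0]]
force: [0.4, -0.9, 0.2]
finger_gap: 45.2
finger_force: 0.0
```

```bash
python3 - <<'E'
from h import *
plan([507.3,-3,100],29.8)
from scipy.optimize import least_squares
for n in("wrist","top"):
    c=r.camera(n);g=cv2.cvtColor(c["frame"],cv2.COLOR_BGR2GRAY);u,v=proj(c,[507.3,-3,60]);print(n,u,v)
    cv2.imwrite(f"pics/{n}2.png",c["frame"])
    m=np.zeros_like(g);cv2.circle(m,(int(u),int(v)),75 if n=="wrist" else 25,255,-1)
    w=cv2.bitwise_and(((g>200)*255).astype(np.uint8),m)
    w=cv2.morphologyEx(w,cv2.MORPH_OPEN,cv2.getStructuringElement(cv2.MORPH_ELLIPSE,(9,9)))
    k=max(cv2.findContours(w,0,1)[0],key=cv2.contourArea)
    P=np.array([onz(c,*q,52)[:2] for q in cv2.convexHull(k)[:,0]])
    print(n,least_squares(lambda q:np.hypot(P[:,0]-q[0],P[:,1]-q[1])-q[2],[*P.mean(0),49],loss="soft_l1").x)
E
```

```text
t 3.6 pos [481.4 -70.7 180.7] j [-0.15  0.2  -0.19  1.17 -0.    0.74] F [ 0.4 -0.9  0.2] gap 45.2 gf 0.0
shift [36.1 62.8 80.7] turn [[0.0, 0.0, 9.4], [-0.0, 0.0, -170.6]]
wrist 391.507312328112 163.29430334739789
wrist [505.49815114  -2.66631397  48.59580544]
top 315.7509837546515 234.85978695526666
top [508.41811227   3.38842478  44.71329119]
```

View pics/wrist2.png

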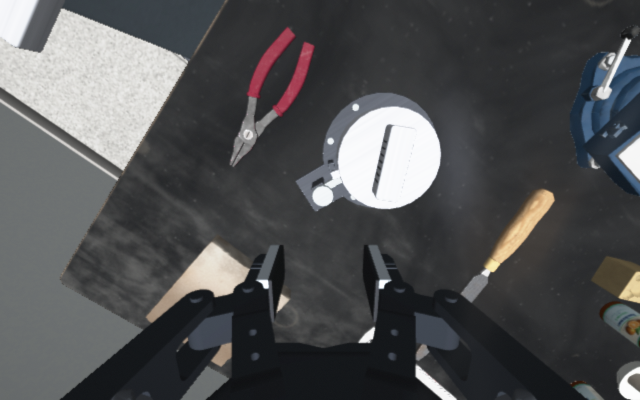

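The wrist view shows the cap at (390,157), with the bar and the open jaws clear of it. The plunger is down, and the fit puts the cap at (505.5,-2.7), so I'll use (506.5,-2.8). Moving down onto the bar.

Emit:
{"name": "carry_out", "arguments": {"commands": [{"x":18,"y":31,"z":0,"rx":0,"ry":0,"rz":5,"fingers":45},{"x":36.8,"y":62.3,"z":20,"rx":0,"ry":0,"rz":9.4,"fingers":45},{"x":36.8,"y":62.3,"z":70,"rx":0,"ry":0,"rz":9.4,"fingers":45},{"x":36.8,"y":62.3,"z":108,"rx":0,"ry":0,"rz":9.4,"fingers":45},{"x":36.8,"y":62.3,"z":117,"rx":0,"ry":0,"rz":9.4,"fingers":45}]}}

```text
time: 4.32
ee_pos: [504.2, -2.5, 61.4]
tool_rot: [[-0.506, 0.863, -0.004], [0.863, 0.506, -0.0], [0.002, -0.004, -1.0]]
force: [-0.7, -0.1, 0.8]
finger_gap: 45.0
finger_force: 0.0
```

Emit:
{"name": "carry_out", "arguments": {"commands": [{"x":0,"y":0,"z":1.5,"rx":0,"ry":0,"rz":0,"fingers":45},{"x":0,"y":0,"z":1.5,"rx":0,"ry":0,"rz":0,"fingers":10},{"x":0,"y":0,"z":1.5,"rx":0,"ry":0,"rz":0,"fingers":10},{"x":0,"y":0,"z":1.5,"rx":0,"ry":0,"rz":0,"fingers":10}], "squeeze": 60}}

```text
time: 4.82
ee_pos: [506.9, -2.7, 63.5]
tool_rot: [[-0.503, 0.864, 0.002], [0.864, 0.503, -0.0], [-0.001, 0.002, -1.0]]
force: [-0.8, -0.3, 7.1]
finger_gap: 20.9
finger_force: 59.9
```

Emit:
{"name": "carry_out", "arguments": {"commands": [{"x":0,"y":0,"z":-0.5,"rx":0,"ry":0,"rz":-9,"fingers":10},{"x":0,"y":0,"z":-0.5,"rx":0,"ry":0,"rz":-18,"fingers":10},{"x":0,"y":0,"z":-0.5,"rx":0,"ry":0,"rz":-27,"fingers":10},{"x":0,"y":0,"z":-0.5,"rx":0,"ry":0,"rz":-36,"fingers":10},{"x":0,"y":0,"z":-0.5,"rx":0,"ry":0,"rz":-45,"fingers":10}]}}

```text
time: 5.45
ee_pos: [506.7, -2.6, 63.6]
tool_rot: [[-0.968, 0.251, 0.002], [0.251, 0.968, 0.0], [-0.002, 0.001, -1.0]]
force: [0.7, 0.0, -2.2]
finger_gap: 21.1
finger_force: 59.0
```

Emit:
{"name": "carry_out", "arguments": {"commands": [{"x":0,"y":0,"z":0,"rx":0,"ry":0,"rz":-9,"fingers":10},{"x":0,"y":0,"z":0,"rx":0,"ry":0,"rz":-18,"fingers":10},{"x":0,"y":0,"z":0,"rx":0,"ry":0,"rz":-27,"fingers":10},{"x":0,"y":0,"z":0,"rx":0,"ry":0,"rz":-36,"fingers":10},{"x":0,"y":0,"z":0,"rx":0,"ry":0,"rz":-44,"fingers":10}]}}

```text
time: 6.08
ee_pos: [506.7, -2.5, 63.6]
tool_rot: [[-0.871, -0.492, 0.002], [-0.492, 0.871, 0.0], [-0.002, -0.001, -1.0]]
force: [1.3, 1.6, -1.4]
finger_gap: 20.8
finger_force: 59.1
```

```bash
python3 -c "
from h import *
plan([506.9,-2.7,130],119)
print(np.round(r.get_obs()['wrist_torque'],2))"
```

```text
t 6.08 pos [506.7  -2.5  63.6] j [-0.01  0.33 -0.34  0.9   0.   -0.52] F [ 1.3  1.6 -1.4] gap 20.8 gf 59.1
shift [ -0.2  -0.3 -66.4] turn [[-0.0, 0.1, 0.5], [-0.2, -0.1, -179.5]]
[ 0.31 -0.11 -0.06]
```

Emit:
{"name": "carry_out", "arguments": {"commands": [{"x":0,"y":0,"z":-8,"rx":0,"ry":0,"rz":0,"fingers":10},{"x":0,"y":0,"z":-20,"rx":0,"ry":0,"rz":0,"fingers":10},{"x":0,"y":0,"z":-36,"rx":0,"ry":0,"rz":0,"fingers":10},{"x":0,"y":0,"z":-56,"rx":0,"ry":0,"rz":0,"fingers":10},{"x":0,"y":0,"z":-76,"rx":0,"ry":0,"rz":0,"fingers":10}]}}

```text
time: 6.7
ee_pos: [506.0, -2.6, 140.1]
tool_rot: [[-0.874, -0.485, 0.001], [-0.485, 0.874, -0.0], [-0.001, -0.0, -1.0]]
force: [0.3, -0.2, -3.0]
finger_gap: 20.9
finger_force: 59.0
```

```bash
python3 - <<'E'
from h import *
plan([477,-280,100],119)
s=r.camera("side");t=r.camera("top")
cv2.imwrite("pics/lift.png",np.hstack([cv2.resize(s["frame"][90:270,290:410],None,fx=3,fy=3,interpolation=2),cv2.resize(t["frame"][180:300,280:425],None,fx=2.5,fy=4.5,interpolation=2)]))
f=s["frame"];g=f[...,2].astype(int)-f[...,0]
# slab in side view
m=((g>25)*255).astype(np.uint8);m[:,:290]=0;m[:,375:]=0;m[:150]=0;m[200:]=0
k=max(cv2.findContours(m,0,1)[0],key=cv2.contourArea)
P=np.array([onz(s,*q,22)[:2] for q in k[:,0]],np.float32);print("slab side",cv2.minAreaRect(P))
g=cv2.cvtColor(f,6)
m=((g>170)*255).astype(np.uint8);m[:,:380]=0;m[:,425:]=0;m[:270]=0;m[305:]=0
k=max(cv2.findContours(m,0,1)[0],key=cv2.contourArea)
P=np.array([onz(s,*q,18)[:2] for q in k[:,0]],np.float32);print("block side",cv2.minAreaRect(P))
E
```

```text
t 6.7 pos [506.   -2.6 140.1] j [-0.01  0.26 -0.22  1.08 -0.   -0.51] F [ 0.3 -0.2 -3. ] gap 20.9 gf 59.0
shift [ 160.  -228.5   40.2] turn [[-0.0, 0.0, 0.0], [-0.1, -0.0, -180.0]]
slab side ((487.7183837890625, -283.45269775390625), (129.6123809814453, 101.38784790039062), 88.17530822753906)
block side ((459.85552978515625, 243.9959716796875), (63.33143997192383, 62.31820297241211), 81.00745391845703)
```

View pics/lift.png

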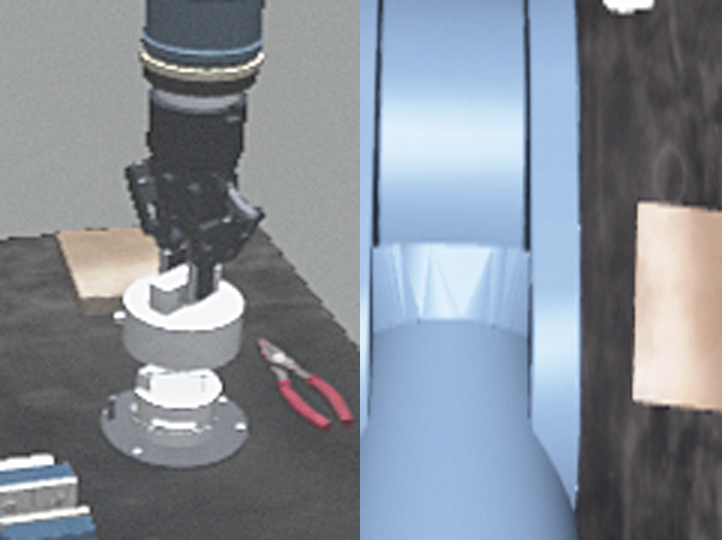

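The cap is off the boss and hangs level in the side view, with its ear on the left. Next I carry it to the slab centre at (477,-282).

Emit:
{"name": "carry_out", "arguments": {"commands": [{"x":25,"y":-36,"z":0,"rx":0,"ry":0,"rz":0,"fingers":10},{"x":60,"y":-86,"z":0,"rx":0,"ry":0,"rz":0,"fingers":10},{"x":95,"y":-136,"z":0,"rx":0,"ry":0,"rz":0,"fingers":10},{"x":130,"y":-186,"z":0,"rx":0,"ry":0,"rz":0,"fingers":10},{"x":161,"y":-230,"z":20,"rx":0,"ry":0,"rz":0,"fingers":10}]}}

```text
time: 7.42
ee_pos: [477.6, -284.5, 119.1]
tool_rot: [[-0.874, -0.486, 0.002], [-0.486, 0.874, -0.001], [-0.001, -0.002, -1.0]]
force: [1.4, 0.0, -3.6]
finger_gap: 20.8
finger_force: 59.7
```

Emit:
{"name": "carry_out", "arguments": {"commands": [{"x":0,"y":0,"z":20,"rx":0,"ry":0,"rz":0,"fingers":10},{"x":0,"y":0,"z":36,"rx":0,"ry":0,"rz":0,"fingers":10},{"x":0,"y":0,"z":42,"rx":0,"ry":0,"rz":0,"fingers":10},{"x":0,"y":0,"z":44,"rx":0,"ry":0,"rz":0,"fingers":10}]}}

```text
time: 7.92
ee_pos: [477.7, -281.3, 74.5]
tool_rot: [[-0.873, -0.488, 0.0], [-0.488, 0.873, -0.0], [0.0, -0.0, -1.0]]
force: [0.8, -0.0, -4.0]
finger_gap: 20.8
finger_force: 60.0
```

```bash
python3 - <<'E'
from h import *
plan([477,-282,73.5],119)
s=r.camera("side")
E
```

```text
t 7.92 pos [ 477.7 -281.3   74.5] j [-0.53  0.41 -0.19  0.97 -0.   -1.04] F [ 0.8 -0.  -4. ] gap 20.8 gf 60.0
shift [ 0.9 -0.3  1. ] turn [[-0.0, -0.0, 0.2], [0.0, -0.0, -179.8]]
```

Lowering to contact, releasing and lifting away.

Emit:
{"name": "carry_out", "arguments": {"commands": [{"x":0,"y":0,"z":1,"rx":0,"ry":0,"rz":0,"fingers":10},{"x":0,"y":0,"z":2,"rx":0,"ry":0,"rz":0,"fingers":10}]}}

```text
time: 8.22
ee_pos: [477.9, -282.0, 73.5]
tool_rot: [[-0.873, -0.488, 0.001], [-0.488, 0.873, -0.001], [-0.001, -0.001, -1.0]]
force: [-6.1, 2.8, 19.3]
finger_gap: 20.8
finger_force: 63.3
```

Emit:
{"name": "carry_out", "arguments": {"commands": [{"x":0,"y":0,"z":0,"rx":0,"ry":0,"rz":0,"fingers":45},{"x":0,"y":0,"z":0,"rx":0,"ry":0,"rz":0,"fingers":45},{"x":0,"y":0,"z":-15,"rx":0,"ry":0,"rz":0,"fingers":45},{"x":0,"y":0,"z":-60,"rx":0,"ry":0,"rz":0,"fingers":0},{"x":0,"y":0,"z":-110,"rx":0,"ry":0,"rz":0,"fingers":0}]}}

```text
time: 8.85
ee_pos: [477.1, -281.7, 184.5]
tool_rot: [[-0.873, -0.487, -0.0], [-0.487, 0.873, 0.0], [0.0, 0.0, -1.0]]
force: [2.0, -0.5, 1.0]
finger_gap: 9.2
finger_force: 0.0
```

```bash
python3 - <<'E'
from h import *
plan([470,-40,185],69.8)
s=r.camera("side");t=r.camera("top");w=r.camera("wrist")
a=cv2.resize(t["frame"][180:300,280:460],None,fx=2.2,fy=2.2,interpolation=2);b=cv2.resize(s["frame"][100:270,290:410],None,fx=2.2,fy=2.2,interpolation=2)
H=max(a.shape[0],b.shape[0]);pad=lambda i:cv2.copyMakeBorder(i,0,H-i.shape[0],0,0,0)
cv2.imwrite("pics/placed.png",np.hstack([pad(a),pad(b)]))
E
```

```text
t 8.85 pos [ 477.1 -281.7  184.5] j [-0.53  0.34 -0.    1.23 -0.   -1.04] F [ 2.  -0.5  1. ] gap 9.2 gf 0.0
shift [-111.6  214.5   -0.5] turn [[0.0, -0.0, 49.4], [0.0, 0.0, -130.6]]
```

View pics/placed.png

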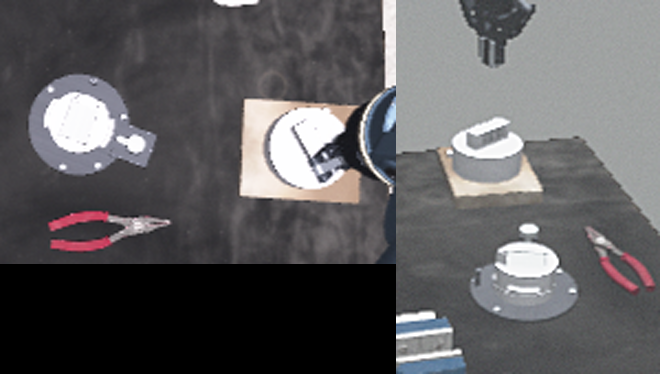

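The cap stands near the middle of the slab in both views, and the boss with its plate is now uncovered. Next, the press on the plate's +x end, about 20 mm from the axis, with the closed fingers thin along fixture x.

```bash
python3 -c "
from h import *
plan([525.7,-9.5,130],160)"
```

```text
t 9.0 pos [ 478.8 -282.7  186.2] j [-0.53  0.34 -0.    1.23 -0.   -1.04] F [ 0.  -0.6 -0.5] gap -0.1 gf 0.0
shift [-173.9  216.    55.6] turn [[-0.3, 0.1, -40.8], [0.1, 0.4, 139.2]]
```

Emit:
{"name": "carry_out", "arguments": {"commands": [{"x":-29,"y":36,"z":0,"rx":0,"ry":0,"rz":0,"fingers":0},{"x":-65,"y":81,"z":0,"rx":0,"ry":0,"rz":-10,"fingers":0},{"x":-101,"y":126,"z":0,"rx":0,"ry":0,"rz":-20,"fingers":0},{"x":-137,"y":171,"z":20,"rx":0,"ry":0,"rz":-30,"fingers":0},{"x":-174,"y":216,"z":50,"rx":0,"ry":0,"rz":-40,"fingers":0}]}}

```text
time: 9.62
ee_pos: [524.0, -9.2, 133.9]
tool_rot: [[-0.35, -0.937, 0.001], [-0.937, 0.35, -0.0], [-0.0, -0.001, -1.0]]
force: [1.0, 0.1, 0.1]
finger_gap: -0.1
finger_force: 0.0
```

```bash
python3 - <<'E'
from h import *
plan([525.7,-9.5,60],160)
c=r.camera("wrist");f=c["frame"]
C=np.array([506.7,-2.6]);X=np.array([.9397,-.342]);Y=np.array([.342,.9397])
u=[proj(c,[*(C+a*X),45]) for a in(0,-22,22)];print(np.round(u,1))
# rectified view of the boss top plane z=46: 10 px/mm, fixture x to the right, y up
def W(a,b):return proj(c,[*(C+a*X+b*Y),46])
src=np.float32([W(-45,45),W(45,45),W(45,-45),W(-45,-45)])
M=cv2.getPerspectiveTransform(src,np.float32([[0,0],[540,0],[540,540],[0,540]]))
cv2.imwrite("pics/rect.png",cv2.warpPerspective(f,M,(540,540),flags=cv2.INTER_CUBIC))
E
```

```text
t 9.62 pos [524.   -9.2 133.9] j [-0.02  0.3  -0.19  1.08 -0.   -1.23] F [1.  0.1 0.1] gap -0.1 gf 0.0
shift [-0.3 -1.6 73.9] turn [[-0.1, 0.0, -0.5], [0.0, 0.1, 179.5]]
[[343.  209.3]
 [368.7 209.1]
 [317.3 209.5]]
```

View pics/rect.png

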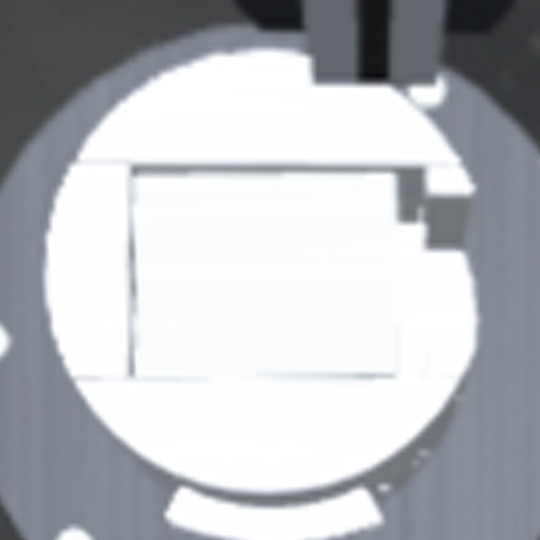

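In the rectified view (6 px/mm) the plate spans x 134–400, which puts its middle within about 1 mm of the axis. The slot is at the right and the edges lie level, so the yaw is right. Pressing 20 mm from the middle.

Emit:
{"name": "carry_out", "arguments": {"commands": [{"x":-0.3,"y":-1.4,"z":40,"rx":0,"ry":0,"rz":0,"fingers":0},{"x":-0.3,"y":-1.4,"z":72,"rx":0,"ry":0,"rz":0,"fingers":0},{"x":-0.3,"y":-1.4,"z":78,"rx":0,"ry":0,"rz":0,"fingers":0},{"x":-0.3,"y":-1.4,"z":80,"rx":0,"ry":0,"rz":0,"fingers":0},{"x":-0.3,"y":-1.4,"z":82,"rx":0,"ry":0,"rz":0,"fingers":0}]}}

```text
time: 10.3
ee_pos: [525.9, -11.5, 53.0]
tool_rot: [[-0.356, -0.935, 0.002], [-0.935, 0.356, -0.0], [-0.001, -0.002, -1.0]]
force: [2.0, 1.0, 0.4]
finger_gap: -0.3
finger_force: 0.3
```

Emit:
{"name": "carry_out", "arguments": {"commands": [{"x":0,"y":0,"z":1.5,"rx":0,"ry":0,"rz":0,"fingers":0},{"x":0,"y":0,"z":3,"rx":0,"ry":0,"rz":0,"fingers":0},{"x":0,"y":0,"z":4,"rx":0,"ry":0,"rz":0,"fingers":0}]}}

```text
time: 10.68
ee_pos: [525.1, -11.3, 47.9]
tool_rot: [[-0.356, -0.935, 0.0], [-0.935, 0.356, 0.0], [-0.0, -0.0, -1.0]]
force: [0.5, 0.2, -0.1]
finger_gap: -0.3
finger_force: 0.0
```

Emit:
{"name": "carry_out", "arguments": {"commands": [{"x":-1,"y":0,"z":1,"rx":0,"ry":0,"rz":0,"fingers":0},{"x":-1.5,"y":0,"z":2.5,"rx":0,"ry":0,"rz":0,"fingers":0},{"x":-1.5,"y":0,"z":4,"rx":0,"ry":0,"rz":0,"fingers":0}]}}

```text
time: 11.05
ee_pos: [527.1, -10.1, 45.0]
tool_rot: [[-0.356, -0.935, 0.003], [-0.935, 0.356, -0.0], [-0.001, -0.003, -1.0]]
force: [1.7, -2.1, 19.1]
finger_gap: 0.3
finger_force: 8.1
```

Emit:
{"name": "carry_out", "arguments": {"commands": [{"x":0,"y":0,"z":1,"rx":0,"ry":0,"rz":0,"fingers":0},{"x":0,"y":0,"z":1,"rx":0,"ry":0,"rz":0,"fingers":0}]}}

```text
time: 11.3
ee_pos: [527.7, -10.1, 44.5]
tool_rot: [[-0.356, -0.935, 0.005], [-0.935, 0.356, -0.0], [-0.001, -0.004, -1.0]]
force: [1.9, -1.5, 19.3]
finger_gap: -0.1
finger_force: 8.3
```

Resistance comes at about 8.5 mm of travel, so the plate has probably bottomed. I'll retract and look with the last picture.

Emit:
{"name": "carry_out", "arguments": {"commands": [{"x":0,"y":0,"z":-10,"rx":0,"ry":0,"rz":0,"fingers":0},{"x":0,"y":0,"z":-40,"rx":0,"ry":0,"rz":0,"fingers":0},{"x":0,"y":0,"z":-90,"rx":0,"ry":0,"rz":0,"fingers":55},{"x":0,"y":0,"z":-90,"rx":0,"ry":0,"rz":0,"fingers":55}]}}

```text
time: 11.8
ee_pos: [527.4, -9.8, 136.4]
tool_rot: [[-0.355, -0.935, 0.005], [-0.935, 0.355, 0.0], [-0.002, -0.005, -1.0]]
force: [1.5, -0.4, -1.3]
finger_gap: 35.6
finger_force: 0.0
```

```bash
python3 - <<'E'
from h import *
plan([503,-1,110],70)
c=r.camera("wrist");s=r.camera("side")
C=np.array([506.7,-2.6]);X=np.array([.9397,-.342]);Y=np.array([.342,.9397])
def W(a,b):return proj(c,[*(C+a*X+b*Y),46])
M=cv2.getPerspectiveTransform(np.float32([W(-45,45),W(45,45),W(45,-45),W(-45,-45)]),np.float32([[0,0],[400,0],[400,400],[0,400]]))
a=cv2.warpPerspective(c["frame"],M,(400,400),flags=2)
x,y=proj(s,[*C,46]).astype(int);b=cv2.resize(s["frame"][y-28:y+28,x-28:x+28],(400,400),interpolation=2)
# darken for contrast in the highlights
g=lambda i:(255*(i/255.)**2.5).astype(np.uint8)
print(x,y);cv2.imwrite("pics/tip.png",np.hstack([g(a),g(b)]))
E
```

```text
t 11.8 pos [527.4  -9.8 136.4] j [-0.02  0.31 -0.18  1.08  0.   -1.23] F [ 1.5 -0.4 -1.3] gap 35.6 gf 0.0
shift [ 0.5 26.  26.2] turn [[-0.1, 0.3, 89.2], [-0.3, -0.1, -90.8]]
348 216
```

View pics/tip.png

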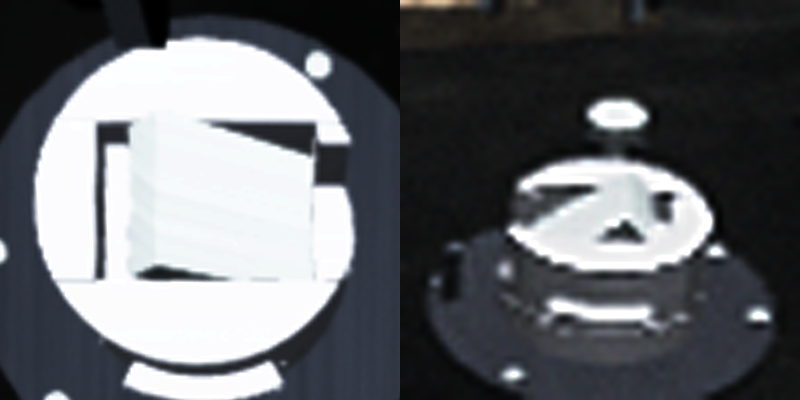

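The plate stays tipped in both halves of the picture: its -x end stands out of the pocket and its upper edge is near x=155 in the left half. Next I turn the jaws across the plate's width and descend.

Emit:
{"name": "carry_out", "arguments": {"commands": [{"x":0,"y":5,"z":0,"rx":0,"ry":0,"rz":10,"fingers":46},{"x":0,"y":11,"z":0,"rx":0,"ry":0,"rz":20,"fingers":46},{"x":0,"y":17,"z":0,"rx":0,"ry":0,"rz":30,"fingers":46},{"x":0,"y":22,"z":0,"rx":0,"ry":0,"rz":40,"fingers":46},{"x":0.8,"y":26.4,"z":0,"rx":0,"ry":0,"rz":50,"fingers":46}]}}

```text
time: 12.52
ee_pos: [499.5, -1.1, 131.6]
tool_rot: [[-0.946, -0.323, -0.002], [-0.323, 0.946, 0.0], [0.002, 0.001, -1.0]]
force: [0.1, 0.3, 0.2]
finger_gap: 46.0
finger_force: 0.0
```

Emit:
{"name": "carry_out", "arguments": {"commands": [{"x":0,"y":0,"z":0,"rx":0,"ry":0,"rz":10,"fingers":46},{"x":0,"y":0,"z":0,"rx":0,"ry":0,"rz":20,"fingers":46},{"x":0,"y":0,"z":10,"rx":0,"ry":0,"rz":30,"fingers":46},{"x":0,"y":0,"z":25,"rx":0,"ry":0,"rz":39.2,"fingers":46},{"x":0,"y":0,"z":25,"rx":0,"ry":0,"rz":39.2,"fingers":46}]}}

```text
time: 13.15
ee_pos: [499.1, -1.2, 106.2]
tool_rot: [[-0.94, 0.342, -0.004], [0.342, 0.94, 0.0], [0.003, -0.001, -1.0]]
force: [-0.2, -0.1, 0.4]
finger_gap: 46.4
finger_force: 0.0
```

```bash
python3 -c "
from h import *
plan([502.5,-1.1,54.5],70)"
```

```text
t 13.15 pos [499.1  -1.2 106.2] j [-0.    0.28 -0.29  1.    0.    0.35] F [-0.2 -0.1  0.4] gap 46.4 gf 0.0
shift [-3.3  1.3 51.6] turn [[-0.1, -0.2, 0.0], [0.3, -0.1, -180.0]]
```

Emit:
{"name": "carry_out", "arguments": {"commands": [{"x":-3.3,"y":1.3,"z":25,"rx":0,"ry":-0.2,"rz":0,"fingers":46},{"x":-3.3,"y":1.3,"z":42,"rx":0,"ry":-0.2,"rz":0,"fingers":46},{"x":-3.3,"y":1.3,"z":46,"rx":0,"ry":-0.2,"rz":0,"fingers":46},{"x":-3.3,"y":1.3,"z":46,"rx":0,"ry":-0.2,"rz":0,"fingers":46}]}}

```text
time: 13.65
ee_pos: [504.1, -1.2, 62.2]
tool_rot: [[-0.94, 0.341, 0.003], [0.341, 0.94, -0.001], [-0.003, -0.0, -1.0]]
force: [0.5, 0.1, 1.0]
finger_gap: 46.1
finger_force: 0.0
```

```bash
python3 -c "
from h import *
plan([502.5,-1.1,54.5],70)"
```

```text
t 13.65 pos [504.1  -1.2  62.2] j [-0.    0.32 -0.35  0.89 -0.    0.35] F [0.5 0.1 1. ] gap 46.1 gf 0.0
shift [ 1.6 -0.5  7.7] turn [[-0.0, 0.2, 0.1], [-0.3, -0.0, -179.9]]
```

Emit:
{"name": "carry_out", "arguments": {"commands": [{"x":0.8,"y":-0.3,"z":4,"rx":0,"ry":0.1,"rz":0,"fingers":46},{"x":0.8,"y":-0.3,"z":7.5,"rx":0,"ry":0.1,"rz":0,"fingers":46},{"x":0.8,"y":-0.3,"z":7.5,"rx":0,"ry":0.1,"rz":0,"fingers":46},{"x":0.8,"y":-0.3,"z":7.5,"rx":0,"ry":0.1,"rz":0,"fingers":46}]}}

```text
time: 14.15
ee_pos: [503.4, -1.2, 54.5]
tool_rot: [[-0.94, 0.342, 0.002], [0.342, 0.94, -0.001], [-0.002, 0.0, -1.0]]
force: [0.1, -0.3, -0.2]
finger_gap: 46.0
finger_force: 0.0
```

Emit:
{"name": "carry_out", "arguments": {"commands": [{"x":0,"y":0,"z":0,"rx":0,"ry":0,"rz":0,"fingers":25},{"x":0,"y":0,"z":0,"rx":0,"ry":0,"rz":0,"fingers":25},{"x":0,"y":0,"z":0,"rx":0,"ry":0,"rz":0,"fingers":25}], "squeeze": 80}}

```text
time: 14.52
ee_pos: [503.4, -1.2, 54.5]
tool_rot: [[-0.94, 0.342, 0.002], [0.342, 0.94, -0.001], [-0.002, 0.0, -1.0]]
force: [-1.8, 0.1, 4.2]
finger_gap: 30.0
finger_force: 78.9
```

Emit:
{"name": "carry_out", "arguments": {"commands": [{"x":0,"y":0,"z":-3,"rx":0,"ry":0,"rz":0,"fingers":25},{"x":0,"y":0,"z":-8,"rx":0,"ry":0,"rz":0,"fingers":25},{"x":0,"y":0,"z":-16,"rx":0,"ry":0,"rz":0,"fingers":25},{"x":0,"y":0,"z":-30,"rx":0,"ry":0,"rz":0,"fingers":25},{"x":0,"y":0,"z":-60,"rx":0,"ry":0,"rz":0,"fingers":25}]}}

```text
time: 15.15
ee_pos: [502.6, -1.2, 114.9]
tool_rot: [[-0.939, 0.343, 0.0], [0.343, 0.939, -0.001], [-0.0, -0.001, -1.0]]
force: [0.0, 1.0, -1.7]
finger_gap: 29.7
finger_force: 79.4
```

```bash
python3 - <<'E'
from h import *
plan([502.5,-1.1,150],70)
s=r.camera("side");w=r.camera("wrist");t=r.camera("top")
for n,c in(("s",s),("w",w),("t",t)):cv2.imwrite(f"pics/held_{n}.png",c["frame"])
# bright pixel clusters near tool tip in side view
o=r.get_obs()["ee_pos"];x,y=proj(s,o).astype(int);g=cv2.cvtColor(s["frame"],6)[y-20:y+26,x-22:x+22]
print(x,y)
for row in g[::2]:print("".join(" .:-=+*#%@"[min(9,int(v)//26)] for v in row))
x,y=proj(w,o).astype(int);g=cv2.cvtColor(w["frame"],6)[y-70:y+70,x-70:x+70];print(x,y)
for row in g[::6]:print("".join(" .:-=+*#%@"[min(9,int(v)//26)] for v in row[::3]))
E
```

```text
t 15.15 pos [502.6  -1.2 114.9] j [-0.    0.28 -0.27  1.02 -0.    0.35] F [ 0.   1.  -1.7] gap 29.7 gf 79.4
shift [  0.1   0.  -35.1] turn [[-0.0, 0.0, -0.0], [0.0, 0.0, 180.0]]
351 192
+=+=+=+++++++++++=--+=+###*===-:-====-------
**+*+**+**++*++++=::--=++++=----=+======--==
+++*******+*+++++=-:::--:--::::--=----------
++++++**+***++++**+:::-----::::--=====-----=
+++*+*++++++++*#%@%+::-=+=-:::-==-----------
++++++++**##%@%%%@%+:::::::::---------------
%%%%%%%%%%%%%%%%%%#::------::---------------
%%%%%%%#%#%%%%%%%%*:--=====-:---------------
**+=====++=======+=:::::::::::--------------
===================++-::::-==========--=----
===================+=::--:-+=-=========-----
-------------------+=:::::=+=------=--------
---------------+#@@#=:::::=+=---------------
------------=*@@@@@+=::-::=+=---------------
----------=@@@@@@@@#==----=+----------------
---------:#@@@@@@@+=+++++++=---=------------
---------:@@@@*=++++++#@@%------------------
----------+*++++++++**++=-------------------
------------=++=-::=++=-==------------------
------------=+*#%%%%%%#**=------------------
-------=+#@@@@
[... 578 characters left out ...]
%%%%%%%%%%@%%%%%..---:........
:::::...  ---: %%%%%%%%%%%%%%%%%%: ---.  ......
:::...   .---  %@%@@%@%%@@@@@@@@@- :---   .....
::.......---:  +@@@@@@@@@@@@@@@@@   ---:.......
...:.   :---   =@%@@@@@@@@@@@@@@%   :---.   ...
..:.   .+**+.  +%@@@@@@@@@@@@@@@%   .***-   .:.
:.        %@-  -%%%%%%%%%%%%%%%%-  .=@.        
.   .:.    .-  :::................ .:     .:.  
            - .:::................ ::          
            - .:::................ ::          
            -.:::::................-.          
           .-.:::::................-=          
           :-:::::.................:+          
           ..........................          
   .::     ..........................     .:.
```

```bash
python3 - <<'E'
from h import *
import types
s=r.camera("side");w=r.camera("wrist")
X=np.array([.9397,-.342,0]);Y=np.array([.342,.9397,0]);Z=np.array([0,0,1.])
C=np.array([506.0,-2.6,0])
for th in(25,32,39,46):
    t=np.radians(th);px=np.cos(t)*X-np.sin(t)*Z;pn=np.sin(t)*X+np.cos(t)*Z
    # rotate about grasp centroid: U at 39deg (-8.0,116.4), pivot (-5,111)
    t0=np.radians(39);p0=np.cos(t0)*X-np.sin(t0)*Z;n0=np.sin(t0)*X+np.cos(t0)*Z
    U0=C-8*X+116.4*Z;piv=C-5*X+111*Z;d=U0-piv;U=piv+(d@p0)*px+(d@n0)*pn
    q=[U+17*Y,U+44*px+17*Y,U+44*px-17*Y,U+44*px+17*Y-13*pn,U+17*Y-13*pn]
    print(th,"side",[tuple(np.round(proj(s,p)).astype(int)) for p in q],"wrist U,B",np.round(proj(w,U),0),np.round(proj(w,U-13*pn),0))
g=cv2.cvtColor(s["frame"],6)[192:216,328:368]
for i,row in enumerate(g):print(192+i,"".join(" .:-=+*#%@"[min(9,int(v)//26)] for v in row))
g=cv2.cvtColor(w["frame"],6)[232:292,310:334].mean(1);print(np.round(g).astype(int).tolist())
E
```

```text
25 side [(np.int64(354), np.int64(197)), (np.int64(338), np.int64(202)), (np.int64(338), np.int64(195)), (np.int64(340), np.int64(206)), (np.int64(356), np.int64(201))] wrist U,B [321. 257.] [322. 238.]
32 side [(np.int64(354), np.int64(197)), (np.int64(338), np.int64(204)), (np.int64(339), np.int64(197)), (np.int64(341), np.int64(208)), (np.int64(356), np.int64(201))] wrist U,B [321. 258.] [321. 238.]
39 side [(np.int64(354), np.int64(196)), (np.int64(339), np.int64(205)), (np.int64(340), np.int64(198)), (np.int64(342), np.int64(209)), (np.int64(357), np.int64(200))] wrist U,B [321. 259.] [321. 238.]
46 side [(np.int64(353), np.int64(196)), (np.int64(340), np.int64(206)), (np.int64(341), np.int64(199)), (np.int64(344), np.int64(210)), (np.int64(357), np.int64(200))] wrist U,B [321. 261.] [321. 238.]
192 ===================++=::::-++=----=====-
193 ====-=========-=---=+-::::-++-----------
194 ------------------++=-:--:-+=-----------
195 -----------------*@@=-::::-+=-----------
196 -------------:-=*@@#=-:-::-+=-----------
197 -------------+#@@@@#-::--:=+=-----------
198 -----------=*@
[... 385 characters left out ...]
-
207 -----------=+++++====+++++=-------------
208 ------------=+++-:::=++=-==-------------
209 --------------------=++=:::-------------
210 -------------=+##%%%%%%#**=-------------
211 -----------+%@@@@@@@@@@@@@@#*=----------
212 ---------+#@@@@@@@@@@@@@@@@@@@*=--------
213 --------*@@@@@@@@@@@@@@@@@@@@@@@*-------
214 --------#@%*+++====+*#%%@@@@@@@@@*------
215 -------=++##++++*+++++++++++=-#@@@*-----
[247, 248, 247, 247, 247, 243, 218, 228, 228, 227, 228, 228, 228, 229, 229, 230, 230, 230, 231, 231, 231, 232, 232, 232, 232, 232, 234, 236, 236, 236, 236, 236, 236, 236, 236, 236, 236, 236, 236, 237, 237, 237, 237, 237, 237, 237, 237, 237, 237, 237, 236, 221, 103, 49, 45, 45, 44, 45, 45, 44]
```

The measured corners are top (338,205) and (339,198), bottom (341,209), with the wrist edges at rows 258 and 238. They match a tilt of about 39°, so the plate is held as expected. Carrying it to the block.

Emit:
{"name": "carry_out", "arguments": {"commands": [{"x":20,"y":30,"z":-15,"rx":0,"ry":0,"rz":0,"fingers":25},{"x":50,"y":74,"z":-15,"rx":0,"ry":0,"rz":0,"fingers":25},{"x":82,"y":121,"z":-15,"rx":0,"ry":0,"rz":0,"fingers":25},{"x":113,"y":168,"z":-15,"rx":0,"ry":0,"rz":0,"fingers":25},{"x":142,"y":210,"z":-15,"rx":0,"ry":0,"rz":0,"fingers":25}]}}

```text
time: 16.02
ee_pos: [440.6, 246.4, 128.4]
tool_rot: [[-0.94, 0.342, 0.001], [0.342, 0.94, -0.001], [-0.001, -0.001, -1.0]]
force: [0.4, 0.1, -0.9]
finger_gap: 29.6
finger_force: 79.5
```

```bash
python3 -c "
from h import *
plan([441,244.8,100],80.9,38.5,170.9)"
```

```text
t 16.02 pos [440.6 246.4 128.4] j [ 0.51  0.27 -0.24  1.06 -0.    0.86] F [ 0.4  0.1 -0.9] gap 29.6 gf 79.5
shift [-0.9 -1.3 28.4] turn [[-3.7, -38.3, -10.5], [-55.8, 5.4, 160.2]]
```

Emit:
{"name": "carry_out", "arguments": {"commands": [{"x":0,"y":0,"z":5,"rx":-0.9,"ry":-9.5,"rz":-2.6,"fingers":25},{"x":0,"y":0,"z":10,"rx":-1.8,"ry":-19,"rz":-5.2,"fingers":25},{"x":0,"y":-1,"z":18,"rx":-2.8,"ry":-28.7,"rz":-7.9,"fingers":25},{"x":-0.9,"y":-1.3,"z":28,"rx":-3.7,"ry":-38.3,"rz":-10.5,"fingers":25},{"x":-0.9,"y":-1.3,"z":28,"rx":-3.7,"ry":-38.3,"rz":-10.5,"fingers":25}]}}

```text
time: 16.65
ee_pos: [438.7, 241.4, 97.9]
tool_rot: [[-0.776, 0.156, 0.612], [0.119, 0.988, -0.1], [-0.62, -0.005, -0.785]]
force: [0.5, 0.5, -0.8]
finger_gap: 30.2
finger_force: 79.6
```

```bash
python3 - <<'E'
from h import *
plan([441,244.8,37],80.9,38.5,170.9)
s=r.camera("side");t=r.camera("top")
X=np.array([.987,-.158,0]);Y=np.array([.158,.987,0]);o=np.array(r.get_obs()["ee_pos"])
U=o-4.4*X-[0,0,1.6]
for a,b,n in((0,17,0),(44,17,0),(44,-17,0),(44,17,-13),(0,17,-13)):
    p=U+a*X+b*Y+[0,0,n];print((a,b,n),np.round(proj(s,p)),np.round(proj(t,p)))
x,y=np.round(proj(s,U+22*X)).astype(int);g=cv2.cvtColor(s["frame"],6)[y-16:y+18,x-25:x+28]
for i,row in enumerate(g):print(y-16+i,"".join(" .:-=+*#%@"[min(9,int(v)//26)] for v in row))
print(x-25)
E
```

```text
t 16.65 pos [438.7 241.4  97.9] j [ 0.83  0.03 -0.86  0.28 -0.54  0.87] F [ 0.5  0.5 -0.8] gap 30.2 gf 79.6
shift [36.3  4.  48.9] turn [[-0.1, -0.2, 0.3], [0.3, -0.2, -179.7]]
(0, 17, 0) [419. 259.] [210. 259.]
(44, 17, 0) [398. 260.] [214. 242.]
(44, -17, 0) [394. 250.] [227. 244.]
(44, 17, -13) [398. 265.] [215. 242.]
(0, 17, -13) [418. 264.] [211. 259.]
238 ------------------:-:-::----------:-+%@@+:::::----::-
239 -------::-:---:----:-:-:::---:-----+%%=.:::::::::::::
240 -----:----------:--:------:---:::-+%%=..:::::::::::::
241 ---------------::---:--:-:-:-:::-*%%=.::::::--:::---:
242 -------------------:-::------::-+%%=.:::::::++-------
243 ------------------:-:--------:-*%%=::::::::::==-----:
244 -------------------:--------:-#@#-.::::::::::::-----:
245 --------------------::----::-*@%-.:::::::::::------::
246 -------------------------::=#@#:.::::::::::::-----:::
247 -----------------------:-:-%@#:.:::::::::.:------::::
248 -------------------------:=*+..:::::::::::=#*::::::--
249 --------------------:-:-:::-:.:::::::::::+@@%=::::---
250 ---------------:------------::::::::::::
[... 535 characters left out ...]

260 ---------------:@@@@@@@@@@@@@@@%++=---::::::::-------
261 ----------------@@@@@@@@@@@@@%@#++=-::::-::::--------
262 ----------------========+=+==++++++=-:::--::---------
263 ----------------+++++++++++++++++++++=-::::----------
264 ----------------=++++++++++++++++++++*+-::-----------
265 ----------------+++++++++++++++++++++++=-------------
266 -----------------===---------::::---::---------------
267 -----------------------------------------------------
268 -----------------------------------------------------
269 -----------------------------------------------------
270 -----------------------------------------------------
271 -----------------------------------------------------
382
```

The plate is level. Its measured corners, (398,262), (394,251.5) and (398,266), match the prediction for a level plate. Lowering to just above the block.

Emit:
{"name": "carry_out", "arguments": {"commands": [{"x":12,"y":3,"z":16,"rx":0,"ry":0,"rz":0,"fingers":25},{"x":25,"y":4,"z":33,"rx":0,"ry":0,"rz":0,"fingers":25},{"x":34,"y":4,"z":46,"rx":0,"ry":0,"rz":0,"fingers":25},{"x":36,"y":4,"z":49,"rx":0,"ry":0,"rz":0,"fingers":25},{"x":36,"y":4,"z":49,"rx":0,"ry":0,"rz":0,"fingers":25}]}}

```text
time: 17.38
ee_pos: [446.2, 247.3, 41.0]
tool_rot: [[-0.773, 0.159, 0.615], [0.126, 0.987, -0.098], [-0.622, 0.001, -0.783]]
force: [-0.4, -0.7, -1.5]
finger_gap: 29.9
finger_force: 79.7
```

```bash
python3 - <<'E'
from h import *
plan([441,244.8,33],80.9,38.5,170.9)
s=r.camera("side");f=cv2.cvtColor(s["frame"],6)
X=np.array([.987,-.158,0]);Y=np.array([.158,.987,0]);B=np.array([458.5,242,18])
for a,b in((31,31),(31,-31),(-31,31),(-31,-31)):print((a,b),np.round(proj(s,B+a*X+b*Y),1))
for i in range(258,312):print(i,"".join(" .:-=+*#%@"[min(9,int(v)//26)] for v in f[i,378:430]))
E
```

```text
t 17.38 pos [446.2 247.3  41. ] j [ 0.82  0.16 -0.92  0.08 -0.54  0.87] F [-0.4 -0.7 -1.5] gap 29.9 gf 79.7
shift [ 8.7 -3.3  3.3] turn [[0.0, -0.0, -0.1], [-0.0, -0.0, 179.9]]
(31, 31) [391.8 295.2]
(31, -31) [385.6 276. ]
(-31, 31) [420.6 294. ]
(-31, -31) [413.  274.9]
258 -:---------------------------------------:::-----:::
259 ------:-----------------------------:::::::-----:--:
260 -----------------------------------:==:::::---------
261 ------:------------:---------------=##-:::::-----:--
262 --------------------------------:-+%@#+::::::--::::-
263 ---------------------------------+%%+.--::::::::::::
264 ------------------------------:-+%%=..::::::::.::.::
265 -----------------------------:-+%%=.:.:::::--::--:::
266 ----------------------------:-*%%=..:::::.-*+----:::
267 ---------------------------:-#@%-.::::::::.--:----::
268 ----:------:-------------::=#@#-...::::::::::----:::
269 -------------------------:=%@#:.:::::::::::-----::::
270 -:----------------------:=%@#:..:::::.::::------:::-
271 --:---------------------:*%+.:.::::::::::--:---:::--
272 -:--:-:-------------:-:::
[... 1550 characters left out ...]
+++++=---:-----:
300 -------------=+++++========**=====------:-::--:::---
301 ----------------------:---:::-:---:--:::::--------:-
302 :------------------------------:-:-----------:--:--:
303 -----------------------------------------------::--:
304 --------------------------------------------------:-
305 ----------------------------------------------:----:
306 ---------------------------------------------:------
307 ------------------------------------------------:-:-
308 ----------------------------------------------------
309 --------------------------------------------:---:---
310 --:-----------------------------------------------:-
311 ----------------------------------------------------
```

Block corners were predicted at (391.8,295.2) and (420.6,294) and seen at (391,295) and (420,294), so that position is good. The plate needs about -5 mm in x and -3 mm in y. I'll correct that, then go down.

Emit:
{"name": "carry_out", "arguments": {"commands": [{"x":4,"y":-2.5,"z":0,"rx":0,"ry":0,"rz":0,"fingers":25},{"x":6.9,"y":-4.1,"z":0.9,"rx":0,"ry":0,"rz":0,"fingers":25},{"x":6.9,"y":-4.1,"z":0.9,"rx":0,"ry":0,"rz":0,"fingers":25}]}}

```text
time: 17.8
ee_pos: [439.4, 243.4, 35.2]
tool_rot: [[-0.773, 0.158, 0.615], [0.124, 0.987, -0.098], [-0.623, 0.0, -0.783]]
force: [-0.4, -0.7, -1.6]
finger_gap: 29.8
finger_force: 79.7
```

```bash
python3 - <<'E'
from h import *
plan([440.5,244,33],80.9,38.5,170.9)
E
```

```text
t 17.8 pos [439.4 243.4  35.2] j [ 0.83  0.16 -0.94  0.06 -0.55  0.87] F [-0.4 -0.7 -1.6] gap 29.8 gf 79.7
shift [0.6 0.8 2.4] turn [[0.0, 0.0, 0.0], [-0.0, 0.0, -180.0]]
```

Emit:
{"name": "carry_out", "arguments": {"commands": [{"x":0,"y":0.5,"z":1.2,"rx":0,"ry":0,"rz":0,"fingers":25},{"x":0.6,"y":0.5,"z":2.2,"rx":0,"ry":0,"rz":0,"fingers":25}]}}

```text
time: 18.05
ee_pos: [440.8, 244.1, 33.3]
tool_rot: [[-0.772, 0.158, 0.615], [0.124, 0.987, -0.098], [-0.623, 0.001, -0.782]]
force: [-0.6, -0.5, -3.0]
finger_gap: 30.0
finger_force: 79.7
```

Emit:
{"name": "carry_out", "arguments": {"commands": [{"x":0.6,"y":0,"z":0.8,"rx":0,"ry":0,"rz":0,"fingers":25}]}}

```text
time: 18.18
ee_pos: [441.0, 244.0, 32.6]
tool_rot: [[-0.772, 0.158, 0.616], [0.124, 0.987, -0.098], [-0.624, 0.001, -0.782]]
force: [-10.8, -1.6, 17.9]
finger_gap: 30.1
finger_force: 82.7
```

Contact at the expected height. Releasing and backing out along the tool axis.

Emit:
{"name": "carry_out", "arguments": {"commands": [{"x":-0.3,"y":0,"z":-0.4,"rx":0,"ry":0,"rz":0,"fingers":36},{"x":-0.3,"y":0,"z":-0.4,"rx":0,"ry":0,"rz":0,"fingers":50},{"x":-0.3,"y":0,"z":-0.4,"rx":0,"ry":0,"rz":0,"fingers":50},{"x":0,"y":0,"z":-20,"rx":0,"ry":0,"rz":0,"fingers":50},{"x":0,"y":0,"z":-60,"rx":0,"ry":0,"rz":0,"fingers":50}]}}

```text
time: 18.8
ee_pos: [403.2, 248.9, 78.8]
tool_rot: [[-0.773, 0.159, 0.614], [0.124, 0.987, -0.1], [-0.622, -0.002, -0.783]]
force: [-0.8, 1.1, -0.1]
finger_gap: 50.0
finger_force: 0.0
```

Emit:
{"name": "carry_out", "arguments": {"commands": [{"x":-30,"y":0,"z":-30,"rx":0,"ry":0,"rz":0,"fingers":50},{"x":-60,"y":0,"z":-60,"rx":0,"ry":0,"rz":0,"fingers":50},{"x":-60,"y":0,"z":-60,"rx":0,"ry":0,"rz":0,"fingers":50}]}}

```text
time: 19.18
ee_pos: [414.6, 249.6, 166.9]
tool_rot: [[-0.77, 0.158, 0.618], [0.127, 0.987, -0.095], [-0.625, 0.005, -0.78]]
force: [-0.3, 1.1, -1.0]
finger_gap: 50.1
finger_force: 0.0
```

```bash
python3 - <<'E'
from h import *
plan([440.5,244,33],80.9,38.5,170.9)
s=r.camera("side");f=cv2.cvtColor(s["frame"],6)
for i in range(270,304):print(i,"".join(" .:-=+*#%@"[min(9,int(v)//26)] for v in f[i,380:428]))
X=np.array([.987,-.158,0]);Y=np.array([.158,.987,0])
for z,h,w in((31,22,17),(18,31,31)):
    print(z,[np.round(proj(s,np.array([458.5,242,z])+a*h*X+b*w*Y),1).tolist() for a,b in((1,1),(1,-1),(-1,1),(-1,-1))])
t=r.camera("top")["frame"];g=cv2.cvtColor(t,6)
for i in range(238,272):print(i,"".join(" .:-=+*#%@"[min(9,int(v)//26)] for v in g[i,205:250]))
E
```

```text
t 19.18 pos [414.6 249.6 166.9] j [ 0.89 -0.09 -0.76  0.52 -0.57  0.94] F [-0.3  1.1 -1. ] gap 50.1 gf 0.0
shift [ 63.   -2.2 121. ] turn [[0.2, 0.2, -0.2], [0.3, -0.4, 179.8]]
270 -----------:------------------------------------
271 :-----------------------------------------------
272 -:-:--------------------------:-----------------
273 -------------------------::---------------------
274 -------------::::::::::::::::::::----:-------:--
275 ::::::-::::---------========+**+=-:-------------
276 :----:-=+++####%%#%%%@@@@@@@@@@@%+--------------
277 ----::*@@@@@@@@@@@@@@@@@@@@@@@@@@@=:------------
278 -::-::%@@@@%%@@@@@@@@@@@@@@@@@@@@@*:------------
279 :--:::+@@@@%@@@@@@@@@@@@@@@@@@@@@@@-:-----------
280 -::----%@@@#=%@@@@@@@@@@@@@@@@@@@@@*:-----------
281 --:-:--%@@@%:%@@@@@@@@@@@@@@@@@@@@@%:-----------
282 :::-:--#@@@@=%@@@@@@@@@@@@@@@@@@@@@@+:----------
283 ::------%@@@*=%@@@@@@@@@@@@@@@@@@@@@+:----------
284 :-------%@@@#.%@@@@@@@@@@@@@@@@@@@@@%-----------
285 --------#@@@@-%@@@@@@@@@@@@@@@@@@@@@@+:---------
286 --------=@@@@*+@@@@@@@@@@@@@@@@@%%%%@%----------
287 ----:----@@@@%----
[... 2014 characters left out ...]

258 ::::::::=@@@@@@@@@@@@@@@@#@@@@@%=::::::::::::
259 ::::::::%@@@@@@@@@@@@@@@@*@@@@@#=::::::::::::
260 ::::::::%@@@@@@@@@@@@@@@*%@@@@@*:::::::::::::
261 ::::::::@@@@@@@@@@%@@@@@#%@@@@@*:::::::::::::
262 ::::::::@@@@@@@@@@@@@@@@@@@@@@@*:::::::::::::
263 ::::::::..=#@@@@@@@@@@@@@@@@@@@=:::::::::::::
264 ::::::::::::::..+%%@@@@@@@@@@@%-:::::::::::::
265 ::::::::::::::::::::.=+%@@@@@@+::::::::::::::
266 :::::::::::::::::::::::::::=*+-::::::::::::::
267 :::::::::::::::::::::::::::::::::::::::::::::
268 :::::::::::::::::::::::::::::::::::::::::::::
269 ::::::::::::::--:::::::::::::::::::::::::::::
270 :::::::::::::-%@+::::::::::::::::::::::::::::
271 :::::::::::::#@#=::::::::::::::::::::::::::::
```

The plate lies flat and centred: its front corners are at (394,286.5) and (417,286), against (395.2,285.8) and (415.5,285) predicted. One last check of the cap before handing in.

```bash
python3 - <<'E'
from h import *
t=r.camera("top");f=t["frame"];g=cv2.cvtColor(f,6)
hsv=cv2.cvtColor(f,cv2.COLOR_BGR2HSV)
m=(((g>190)&(hsv[...,1]<40))*255).astype(np.uint8);m[:,:375]=0;m[:,455:]=0;m[:210]=0;m[285:]=0
k=max(cv2.findContours(m,0,1)[0],key=cv2.contourArea)
P=np.array([onz(t,*q,62)[:2] for q in k[:,0]],np.float32)
print("cap",cv2.minEnclosingCircle(P),"slab middle 477,-282")
c=((477-P[:,0].mean())**2+(-282-P[:,1].mean())**2)**.5
print(c)
if c<12: print(r.close_job())
E
```

```text
cap ((476.0301818847656, -252.3789825439453), 77.71956634521484) slab middle 477,-282
29.115076
```

That mask took in parts of the slab and the background. I'll repeat it with a tighter one, plus the side view.

```bash
python3 - <<'E'
from h import *
for n in("top","side"):
    t=r.camera(n);f=t["frame"];b=f[...,0]
    u,v=np.round(proj(t,[477,-282,62])).astype(int);R=32
    m=((b>205)*255).astype(np.uint8);z=np.zeros_like(m);z[v-R:v+R,u-R:u+R]=m[v-R:v+R,u-R:u+R]
    z=cv2.morphologyEx(z,cv2.MORPH_OPEN,np.ones((5,5),np.uint8))
    k=max(cv2.findContours(z,0,1)[0],key=cv2.contourArea)
    P=np.array([onz(t,*q,62)[:2] for q in k[:,0]],np.float32)
    print(n,(u,v),cv2.minEnclosingCircle(P),cv2.boundingRect(k))
    if n=="top":
        for row in f[v-28:v+28:2,u-34:u+34,0]:print("".join(" .:-=+*#%@"[min(9,int(q)//26)] for q in row))
E
```

```text
top (np.int64(421), np.int64(248)) ((479.8826599121094, -280.2329406738281), 49.54572677612305) (403, 229, 36, 37)
----------=-----::::::--:::::::--::::---::::----------:--:::::::::::
----------------:::-----:::::::::::::---::---:--------::::::::::::--
----:----------------::::::::::::::::-----::----------::--::::------
--::#%%%%%%%%%%%%%%#####*++++===----::----::::::--------------------
::::#%%%%%%%%%%%%########*****++==+++++++++++++++++***+*+=------::--
::::#%%%%%%%%%%%%#######*%@@@@@@@@@@@@@@@@@#++++++++++++*=----::::::
:::-#%%%%%%%%%%%%%%%*=%@@@@@@@@@@@@@@@@@@@@@@*+++++++++++=----::::::
:::=#%%%%%%%%%%%%#+=@@@@@@@@@@@%@@@@@@@@@@@@@@@*+++++++**=----::::::
:::=#%%%%%%%%%%%*=*@@@@@@@@@*@@@@@@@@@@@@@@@@@@@@*++++++#=----::::::
:::+###%%%%%%%%+=*@@@@@@@*=@@@@@@@@@%@@@@@@@@@@@@@*+++++*----:::::::
:::+###%%%%%%#+=*@@@@@@@@@*-@@@@@@@@@@@@@@@@@@@@@@@*+++++=-:::::-::-
:::*####%%%%%*==@@@@@@@@@@@*=@@@@@@@@@@@@@@@@@@@@@@@*++++-::--------
:::*#######%#+=*@@@@@@@@@@@@#=@@@@@@@@@@@@@@@@@@@@@@#++++-::::------
::-#######%%*+=*@@@@@@@@@@@@@#=%@@@@@@@@@@@@@@@@@@@@#++++-::--------
:::*#####%%%#++*@@@
[... 362 characters left out ...]
#+@@@@@@@@@@@#+++++++-::----::::
::*%%%%%%%%%%%%%%%*++@@@@@@@@@@@@@@@@@@@@@@@@@@%*++++++++------:::::
::+%@@@%%@@@%%%%%%%%#++#@@@@@@@@@@@@@@@@@@@@@+++++++++++=-------:::-
::*%@@%%@@@%%%%%%%%%%%%%*++#@@@@@@@@@@@@@@*+++++++++++++=-------::::
-:#%%%%%%%%%%%%%%%%%%%%%#######*******++++++++++++++++++==-----:::::
-:#%%%%%%%%%%%%%%%%%%#########*******+++++++++++++++++++===------:::
---------::::::::====++++++**********+++++++++++++++++++====------::
---------::::::::----------::------------------:===--===------------
---------:::::::::--:::::::::---------------------------------------
side (np.int64(331), np.int64(163)) ((466.1126708984375, -256.5699157714844), 40.70076370239258) (329, 162, 18, 10)
```

The cap measures (479.9,-280.2) with a radius of 49.5 mm. It is upright and about 3 mm from the slab's middle, so I'm handing in.

```bash
python3 -c "
from bench import r
print(r.close_job())"
```

```text
the job is handed in; nothing more can be done
None
```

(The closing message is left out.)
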